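# Close the air-filter housing and hold it shut

### The job

Slide the upper half of the air-filter housing out of its slotted guard and fit it onto the two dowels of the lower half, the wide hole over the thick dowel. Press it down against the springy seal until the halves meet flush, and finish while still holding it pressed shut, because the seal lifts it again as soon as you let go. Leave the two culture jars and the torch where they are.

Things in the scene. Friction and masses are not known exactly. Their poses are not given: they have to be found in the camera images.
- cover: Loose upper half, white plastic, 0.25-0.46 kg, starts on the bench in the guard, aligned with it within 0.03 rad. Origin: centre of its flat underside; z up, x lengthwise. Flange 150 x 110 x 14 mm (x, y, z); on it a dome 84 x 92 mm, top at z = 34 mm, and on that the grip fin. Through holes on the centre line: 17 mm wide at x = -58 mm (two 10 mm high ribs flank it), 13 mm at x = +58 mm.
- fin_top (a point): Top centre of the cover's upright grip fin, 100 mm above the cover's origin. The fin is 50 mm long (cover x), 16 mm thick (cover y), from z = 34 to 100 mm; it stands up through the guard's slot and is gripped from above across its 16 mm.
- wide_hole (a point): Centre of the cover's 17 mm hole, on the flange's top, 14 mm above the cover's underside.
- guard: Aluminium guard fixed over the cover. Origin at bench level; z up; open end at -x (robot's side, yaw up to 0.3 rad). Roof x = -30 to 80 mm, underside 42, top 47 mm high, slot 24 mm wide at y = 0 from the open end to x = 57 mm; side walls' insides at y = +-65 mm. 8 mm of play over the cover's dome: slide the cover along guard -x until its origin is past x = -105 mm, then lift.
- housing: Lower half, white plastic, fixed, 150 x 110 x 45 mm (x, y, z), yaw up to 0.5 rad. Origin: centre of its underside; z up, x lengthwise. Rim at z = 45 mm; a black rubber seal frame 88 x 88 mm stands 8 mm above it. Hose stub on the +x end. Fitted, the cover's origin is straight above this one, x axes alike: at z = 53 mm it rests on the free seal, at 45 mm it is flush on the rim.
- thick_dowel (a point): Tip of the housing's thick steel dowel, 14 mm in diameter, at housing x = -58, y = 0, z = 77 mm (32 mm above the rim); its top 8 mm is a cone.
- thin_dowel (a point): Tip of the housing's thin steel dowel, 10 mm in diameter, at housing x = +58, y = 0, z = 77 mm; its top 8 mm is a cone.
- seal (a joint): How far the seal is pressed down, in m: 0 free, 0.008 when the halves are flush. A spring: it yields from 6 N and takes 14 N at 8 mm; the cover's weight (2.5 to 4.5 N) counts towards this but alone does not press it. Pushing harder only loads the rigid rim.
- jar_a: Closed clear culture jar with white lid, 84 mm across, 72 mm high; origin at the centre of its underside. Leave alone.
- jar_b: A second jar like jar_a. Leave alone.
- torch: Black hand torch lying down, 105 mm long (x), 42 mm thick; origin under its middle at bench level. Leave alone.
Mind the look-alikes: they are no part of the job. What is shaped like the cover but pink or yellow is not meant.

How it is judged:
By the outcome, as a careful person would: the job done as asked, in the order asked, and still so for the second after the job is handed in, while the arm keeps its last pose, push and grip.
It also fails if it takes over 58 s, if anything falls off the work surface, if the arm or the gripper's body presses on something with over 40 N, if the wrist force passes 120 N, or if a joint passes its speed limit or range.

### The arm

A 6-joint arm with a two-finger parallel gripper is mounted at the origin on the work surface. World frame = base frame: x ahead of the robot, y to its left, z up, the work surface at z = 0. Lengths are in m, angles in rad, forces in N, time in s.
With the tool pointing down it reaches from about 0.3 to 0.75 m from the base axis. Payload 8.5 kg.
Tool frame: the origin (TCP) lies on the centre line of the jaws, within the pads' length; the fingertips stand 25 mm ahead of it and the grasp point (between the pads) lies 6 mm ahead of it; z points along the fingers, y is the direction in which the jaws open and shut (so a half turn about z gives the same grasp; the last joint's range is limited). The gripper opens to 88 mm and grips with 3 to 60 N. Pads are 18 mm wide; open, the fingers measure 123 mm over their backs; the gripper's body (75 mm by 187 mm) begins 45 mm behind the grasp point.
Start: joints at [0.898, 0.381, 1.297, -0, 1.464, -0.215], TCP at [0.243, 0.493, 0.264] pointing down, gripper open.
Joint ranges: [-3.11, 3.11], [-0.89, 2.33], [0.22, 2.48], [-1.42, 4.56], [0.17, 2.85], [-2.88, 2.88]. Speed limits (rad/s): [2.39, 2.39, 3.14, 3.14, 3.14, 3.14].

### API

Orientations are given as a rotation vector (axis times angle).
In Python, from station import manip gives the robot as it stands.
- The arm moves only by the tool send_rows, never from a script. Its argument "plan" is one flat list of numbers, 6 for each row, row after row: the shift along the tool's x, y, z scaled (see below), then the turn, a rotation vector about the tool's x, y, z scaled (see below). A call has 1 to 12 rows; each row is the pose to reach, as a shift and turn from the pose commanded when the call began, along the tool's axes at that moment; what a row does not reach only later rows make up. The controller multiplies each number of a shift by 100 mm and each number of a turn by 90 degrees. A row lasts 1/12 s, in which the tool goes at most 41.7 mm and 7.16 degrees, less where a joint would pass 70% of its speed; a pose out of reach is approached as far as the arm can. A call with a number of a shift or a turn outside -1 to 1 is refused whole. A call with a gripper value outside its range is refused whole. "claw" is the closure, from -1 (fully open) to 1 (shut), so that 0 is half open, set as the call begins (left out, the last holds). The fingers move at their own pace and stop on an object; the grip force is fixed at half the most. Time passes only in rows, so rows that repeat a pose let the fingers close. It gives the time, the measured TCP pose, the force and the opening at its end, in the units of the state.
- manip.read_state(): the state, without advancing time (a new reading comes with each control period).
- manip.snapshot(name): name is "scene" or "top" or "wrist"; returns (picture, depth): 400x640x3 uint8, red, green, blue; 400x640 float32, m along the optical axis (not along the pixel's ray), 0 where there is no reading.
- manip.camera_model(name): a dict with "fx", "fy", "cx", "cy" (pixels), "R" (3x3) and "t" (3): a world point X has camera coordinates R X + t; the wrist camera has in their place "mount" (4x4, takes a point from camera to tool coordinates, whose origin is the TCP and whose axes are the flange's). Camera axes: x right, y down, z forward; pixel columns grow to the right and rows downward; lengths in m; the calibration is good to about 2 mm. A picture is of the moment at which its call begins: read the wrist's pose just before it. camera_model takes no time and is no camera call.
- manip.finish_job(): hands the job in, once; it reports no verdict.
The state is a dict: "clock": time; "joint_pos": joint angles; "qd": joint speeds; "effort": joint torques, N m; "tcp_pos": TCP position; "orientation": TCP orientation; "wrist_force": force on the tool from outside, world axes, zero at the start; "ft_torque": the same for the moment, N m; "finger_gap": finger opening in m.
Only numpy, scipy, OpenCV 4.12 (cv2) and the standard library are available. Lean on these libraries where they do the work, as an engineer would, in place of code of your own. Each camera call takes 0.05 s, during which the arm holds its last target.

## Working session

There is one attempt and no reset: what is moved stays moved. The work goes in short steps, Python scripts to look and compute and a tool call to move; the robot and the scene stay as the last step left them, time stands still between calls to the robot, and variables do not carry over. Pictures are saved under pics/ and viewed, and the job is handed in when it is done.

Besides the shell and the picture viewer there is one more tool, called by a JSON object that holds its "fn" and its "kwargs", one argument or row to a line. send_rows: Moves the arm, as the interface text tells. Its arguments: {"type":"object","properties":{"plan":{"type":"array","items":{"type":"number"}},"claw":{"type":"number"}},"required":["plan"]}

```bash
ls; mkdir -p pics; cat > h.py <<'E'
import numpy as np,cv2
from station import manip
from scipy.spatial.transform import Rotation as Ro
def save(n,im,): cv2.imwrite('pics/'+n+'.png',cv2.cvtColor(im,cv2.COLOR_RGB2BGR))
def ray(cm,u,v):
    d=np.array([(u-cm['cx'])/cm['fx'],(v-cm['cy'])/cm['fy'],1.]);R=np.array(cm['R']);t=np.array(cm['t'])
    return -R.T@t, R.T@d
def onz(cm,u,v,z):
    o,d=ray(cm,u,v); return o+d*(z-o[2])/d[2]
def world(cm,u,v,dep):
    o,d=ray(cm,u,v); return o+d*dep
def wristcm(s):
    m=manip.camera_model('wrist');M=np.array(m['mount']);T=np.eye(4);T[:3,:3]=Ro.from_rotvec(s['orientation']).as_matrix();T[:3,3]=s['tcp_pos']
    C=T@M; m['R']=C[:3,:3].T; m['t']=-C[:3,:3].T@C[:3,3]; return m
E
python3 - <<'E'
from h import *
s=manip.read_state(); print(s)
for n in ['scene','top']:
    im,d=manip.snapshot(n); save(n+'0',im); np.savez('pics/'+n+'0.npz',im=im,d=d); 
    c=manip.camera_model(n); print(n,c)
print(manip.camera_model('wrist'))
E
```

```text
pics
{'clock': 0.0, 'joint_pos': array([ 8.97702824e-01,  3.81170725e-01,  1.29821183e+00,  3.38758059e-05,
        1.46357274e+00, -2.15320099e-01]), 'qd': array([ 3.80415801e-06,  1.20031291e-04, -3.65940304e-04, -4.09561360e-04,
       -6.32194090e-04,  1.17172139e-03]), 'effort': array([-8.37133030e-04, -4.37930310e+01, -2.24561852e+01,  7.13172834e-02,
        3.50950600e-02, -6.65037646e-05]), 'tcp_pos': array([0.24293478, 0.49318848, 0.26316781]), 'orientation': array([-7.12672328e-01, -3.05905686e+00,  1.90959894e-03]), 'wrist_force': array([-0.08507064, -0.76644275, -1.27986709]), 'ft_torque': array([-0.00503456,  0.03946115,  0.00388215]), 'finger_gap': 0.08805799605494838}
scene {'fx': 409.0754636854803, 'fy': 409.0754636854803, 'cx': 317.6824373887975, 'cy': 204.8146228665351, 'R': array([[ 0.38679672,  0.92206539, -0.01355382],
       [ 0.61985263, -0.27084769, -0.73649456],
       [-0.68276717,  0.27647231, -0.67630766]]), 't': array([-0.24757233, -0.29580919,  1.49231849])}
top {'fx': 452.3266846113647, 'fy': 452.3266846113647, 'cx': 325.28789083010264, 'cy': 204.78860019315948, 'R': array([[ 0.02975029, -0.9994863 ,  0.01191872],
       [-0.99595606, -0.03065227, -0.08445097],
       [ 0.08477293, -0.00935808, -0.99635635]]), 't': array([-0.02658335,  0.58467145,  1.42358708])}
{'fx': 305.1353509724015, 'fy': 305.1353509724015, 'cx': 315.13552424460505, 'cy': 197.6723970497145, 'mount': array([[-9.15703892e-04, -9.47101014e-01, -3.20934309e-01,
         8.32747851e-02],
       [ 9.99999396e-01, -6.71919638e-04, -8.70357453e-04,
        -9.60440324e-04],
       [ 6.08674361e-04, -3.20934912e-01,  9.47101057e-01,
        -1.20139040e-01],
       [ 0.00000000e+00,  0.00000000e+00,  0.00000000e+00,
         1.00000000e+00]])}
```

View pics/scene0.png

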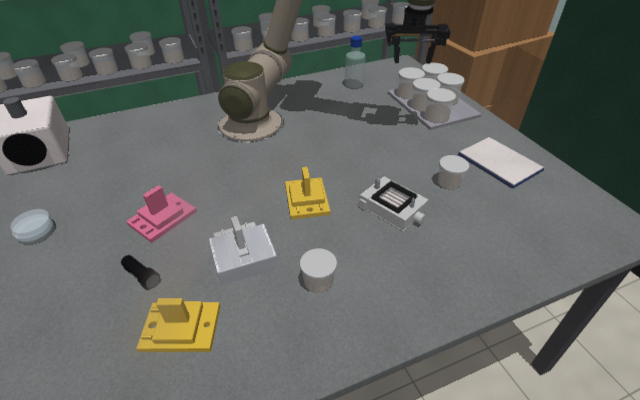

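View pics/top0.png

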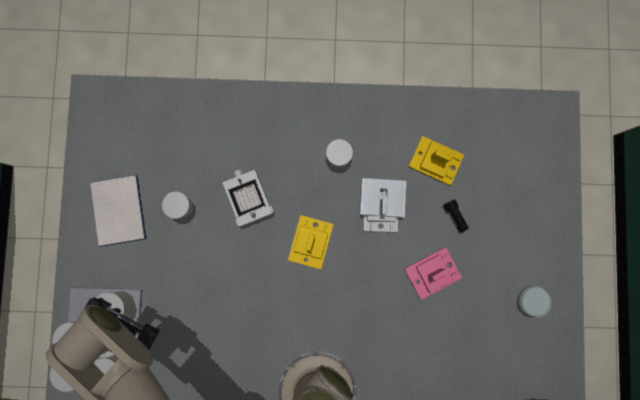

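The scene shows four cover-shaped things in the top view: yellow (312,242), yellow (436,160), pink (434,273), and white (381,205) inside the aluminium guard. Only the white one fits. The housing is at (248,198). I'll enlarge these.

```bash
python3 - <<'E'
from h import *
t=np.load('pics/top0.npz')['im']; s=np.load('pics/scene0.npz')['im']
a=cv2.resize(t[165:245,340:420],(400,400),interpolation=2); b=cv2.resize(t[160:240,210:290],(400,400),interpolation=2)
save('crop1',np.hstack([a,b]))
a=cv2.resize(s[205:285,195:290],(475,400),interpolation=2); 
save('crop2',a)
E
```

```text
(no output)
```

View pics/crop1.png

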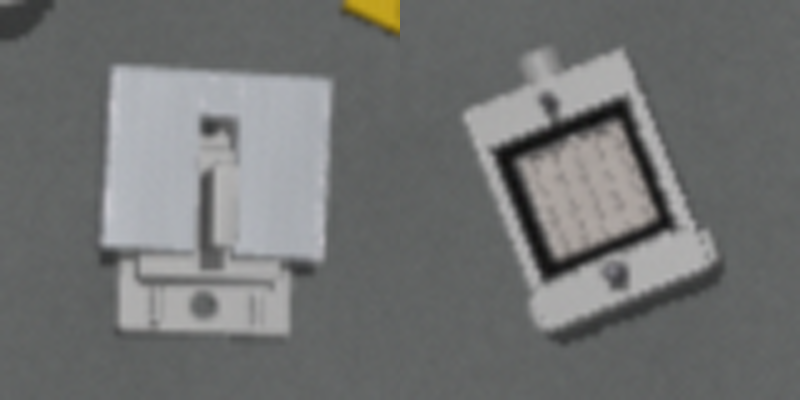

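View pics/crop2.png

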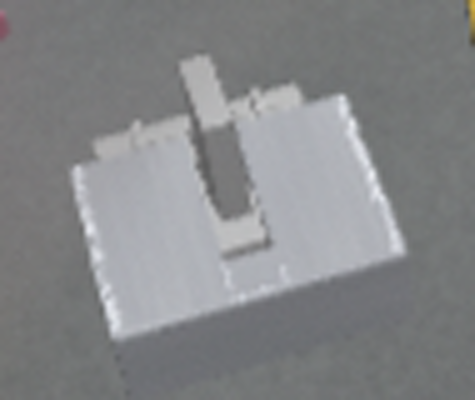

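The white part in the guard (top crop: fin at (220,195), hole at (205,305) flanked by two ribs, i.e. the wide-hole end toward the robot) is the cover. On the housing, the stub is at (540,65), so the thin dowel is at (548,103) and the thick one at (615,272). Now coarse positions.

```bash
python3 - <<'E'
from h import *
z=np.load('pics/top0.npz');cm=manip.camera_model('top');d=z['d']
def p(n,u,v,h): print(n,np.round(onz(cm,u,v,h),4),'depth:',np.round(world(cm,u,v,d[int(round(v)),int(round(u))]),4))
c1=lambda x,y:(340+x/5-.4,165+y/5-.4); c2=lambda x,y:(210+(x-400)/5-.4,160+y/5-.4)
p('wide_hole',*c1(205,303),.014)
p('fin',*c1(226,200),.1)
for q in [(113,67),(330,80),(322,262),(103,248)]: p('guard',*c1(*q),.047)
for q in [(118,333),(290,334)]: p('coverend',*c1(*q),.014)
p('thick',*c2(615,265),.077);p('thin',*c2(548,98),.077)
for q in [(497,150),(628,100),(672,225),(543,280)]: p('seal',*c2(*q),.053)
p('jarA',339,152,.072);p('jarB',176,206,.072);p('torch',456,215,.04);p('yel',312,240,.1)
E
```

```text
wide_hole [ 0.5257 -0.1889  0.014 ] depth: [ 0.5262 -0.1905  0.002 ]
fin [ 0.585 -0.189  0.1  ] depth: [ 0.5849 -0.1889  0.1008]
guard [ 0.6722 -0.1232  0.047 ] depth: [ 0.6726 -0.1235  0.0438]
guard [ 0.6682 -0.2612  0.047 ] depth: [ 0.676  -0.2713 -0.007 ]
guard [ 0.5523 -0.2579  0.047 ] depth: [ 0.5554 -0.2667 -0.0007]
guard [ 0.557  -0.1195  0.047 ] depth: [ 0.5586 -0.1216  0.0229]
coverend [ 0.5047 -0.1333  0.014 ] depth: [ 0.5052 -0.1349 -0.0024]
coverend [ 0.5074 -0.244   0.014 ] depth: [ 0.5081 -0.2476 -0.0066]
thick [0.5498 0.2144 0.077 ] depth: [0.55   0.2149 0.0735]
thin [0.652  0.2603 0.077 ] depth: [0.6524 0.2608 0.0743]
seal [0.6214 0.2951 0.053 ] depth: [0.6213 0.2949 0.054 ]
seal [0.6556 0.2144 0.053 ] depth: [0.6557 0.2145 0.0523]
seal [0.5775 0.1835 0.053 ] depth: [0.5781 0.1844 0.0455]
seal [0.5405 0.2625 0.053 ] depth: [0.5408 0.2635 0.0478]
jarA [ 0.7483 -0.0464  0.072 ] depth: [ 0.7489 -0.0465  0.0687]
jarB [0.5633 0.4518 0.072 ] depth: [0.5633 0.452  0.0713]
torch [ 0.5642 -0.4244  0.04  ] depth: [ 0.5647 -0.4268  0.032 ]
yel [0.4711 0.0287 0.1   ] depth: [0.4711 0.0288 0.0956]
```

{"fn": "send_rows", "kwargs": {
  "plan": [-1, -0.26, 0, 0, 0, -0.28, -1, -0.26, 0, 0, 0, -0.28, -1, -0.26, 0, 0, 0, -0.28, -1, -0.26, 0, 0, 0, -0.28, -1, -0.26, 0, 0, 0, -0.28],
  "claw": -1
}}

```text
clock: 0.52
tcp_pos: [0.3222, 0.4249, 0.2634]
orientation: [-0.027, -3.141, 0.001]
wrist_force: [-0.9, 0.9, 0.7]
finger_gap: 0.0882
```

```bash
cat >> h.py <<'E'
def cmd(target,yaw=None,q=True):
    "target TCP xyz, yaw = heading of tool x; prints shift/turn in units"
    s=manip.read_state();R=Ro.from_rotvec(s['orientation']).as_matrix();t0=np.array(s['tcp_pos'])
    sh=R.T@(np.array(target)-t0)/.1
    y0=np.arctan2(R[1,0],R[0,0])
    yaw=y0 if yaw is None else yaw
    Rd=np.array([[np.cos(yaw),np.sin(yaw),0],[np.sin(yaw),-np.cos(yaw),0],[0,0,-1.]])
    tu=Ro.from_matrix(R.T@Rd).as_rotvec()/(np.pi/2)
    print('clk %.2f'%s['clock'],'tcp',np.round(t0,4),'yaw %.4f'%(y0%(2*np.pi)),'F',np.round(s['wrist_force'],1),'gap %.4f'%s['finger_gap'])
    print(' shift',np.round(sh,4),'turn',np.round(tu,4),'tiltz',np.round(R[:,2],4))
E
python3 -c "
from h import *
cmd([.55,.22,.24],3.56)"
```

```text
clk 0.52 tcp [0.3222 0.4249 0.2634] yaw 3.1242 F [-0.9  0.9  0.7] gap 0.0882
 shift [-2.3131 -2.0091  0.2335] turn [-0.0003 -0.0005 -0.2774] tiltz [-7.e-04 -5.e-04 -1.e+00]
```

{"fn": "send_rows", "kwargs": {
  "plan": [-0.4, -0.35, 0, 0, 0, 0, -0.8, -0.7, 0, 0, 0, 0, -1, -0.87, 0, 0, 0, 0, -1, -0.87, 0, 0, 0, 0]
}}

```text
clock: 0.85
tcp_pos: [0.4228, 0.3344, 0.2633]
orientation: [0.038, 3.141, -0.002]
wrist_force: [0.5, -0.8, -0.4]
finger_gap: 0.0882
```

{"fn": "send_rows", "kwargs": {
  "plan": [-0.4, -0.35, 0, 0, 0, -0.07, -0.8, -0.7, 0, 0, 0, -0.14, -1, -0.87, 0, 0, 0, -0.21, -1, -0.87, 0, 0, 0, -0.277, -1, -0.87, 0, 0, 0, -0.277]
}}

```text
clock: 1.27
tcp_pos: [0.5193, 0.2473, 0.263]
orientation: [0.648, -3.073, -0.0]
wrist_force: [-0.8, 0.6, -0.7]
finger_gap: 0.0881
```

```bash
python3 - <<'E'
from h import *
cmd([.55,.22,.22],3.56)
s=manip.read_state(); im,d=manip.snapshot('wrist'); save('w1',im); np.savez('pics/w1.npz',im=im,d=d,p=s['tcp_pos'],o=s['orientation'])
E
```

```text
clk 1.27 tcp [0.5193 0.2473 0.263 ] yaw 3.5575 F [-0.8  0.6 -0.7] gap 0.0881
 shift [-0.171  -0.3743  0.4298] turn [ 0.0001 -0.0006 -0.0016] tiltz [-9.e-04 -2.e-04 -1.e+00]
```

View pics/w1.png

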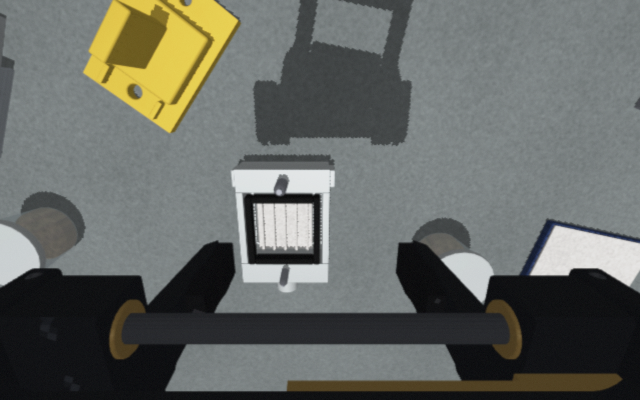

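View w1: housing at (283,222), thick dowel tip near (282,177), thin one near (284,266); image down is away from the robot. Second, lower wrist view.

{"fn": "send_rows", "kwargs": {
  "plan": [0.1, -0.3, 0.3, 0, 0, 0, 0.1, -0.37, 0.6, 0, 0, 0, 0.1, -0.37, 0.7, 0, 0, 0, 0.1, -0.37, 0.7, 0, 0, 0, 0.1, -0.37, 0.7, 0, 0, 0]
}}

```text
clock: 1.73
tcp_pos: [0.5235, 0.212, 0.1946]
orientation: [-0.65, 3.073, 0.001]
wrist_force: [0.3, 0.8, 0.8]
finger_gap: 0.0881
```

```bash
python3 - <<'E'
from h import *
cmd([.55,.22,.22],3.56)
s=manip.read_state(); im,d=manip.snapshot('wrist'); save('w2',im); np.savez('pics/w2.npz',im=im,d=d,p=s['tcp_pos'],o=s['orientation'])
a=np.load('pics/w1.npz')['im']
save('w2c',np.hstack([cv2.resize(a[150:300,220:350],(390,450),interpolation=2),cv2.resize(im[100:325,220:420],(400,450),interpolation=2)]))
E
```

```text
clk 1.73 tcp [0.5235 0.212  0.1946] yaw 3.5584 F [0.3 0.8 0.8] gap 0.0881
 shift [-0.2747 -0.0342 -0.2535] turn [ 0.0002  0.0003 -0.001 ] tiltz [ 3.e-04  4.e-04 -1.e+00]
```

View pics/w2c.png

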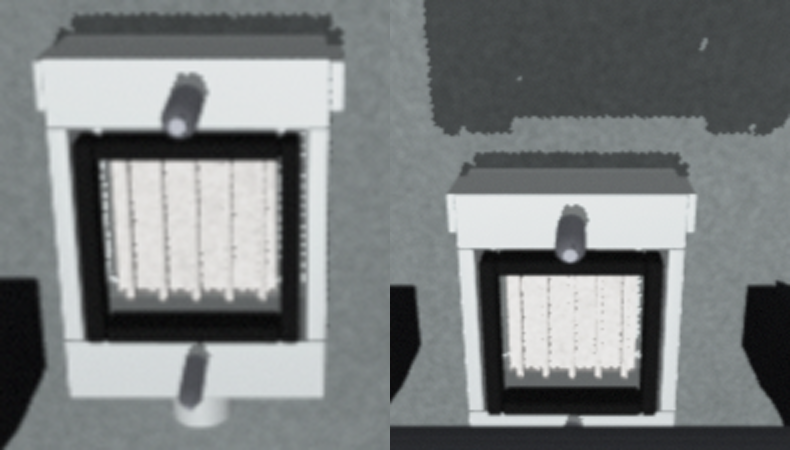

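{"fn": "send_rows", "kwargs": {
  "plan": [0.4, -0.03, 0, 0, 0, 0, 0.65, -0.03, 0, 0, 0, 0, 0.65, -0.03, 0, 0, 0, 0, 0.65, -0.03, 0, 0, 0, 0]
}}

```text
clock: 2.12
tcp_pos: [0.4657, 0.182, 0.1957]
orientation: [-0.65, 3.07, -0.0]
wrist_force: [0.3, 0.8, 0.2]
finger_gap: 0.0882
```

```bash
python3 - <<'E'
from h import *
cmd([.55,.22,.22],3.56)
s=manip.read_state(); im,d=manip.snapshot('wrist'); save('w3',im); np.savez('pics/w3.npz',im=im,d=d,p=s['tcp_pos'],o=s['orientation'])
def spot(f,x0,y0,w,h):
    a=np.load(f)['im'][y0:y0+h,x0:x0+w]; return cv2.resize(a,(390,390),interpolation=cv2.INTER_NEAREST)
save('w3c',cv2.resize(im[140:400,180:440],(780,780*260//260),interpolation=2)[:600])
E
```

```text
clk 2.12 tcp [0.4657 0.182  0.1957] yaw 3.5586 F [0.3 0.8 0.2] gap 0.0882
 shift [-0.9253  0.0056 -0.2393] turn [-0.0005  0.0022 -0.0009] tiltz [ 3.5e-03  7.0e-04 -1.0e+00]
```

View pics/w3c.png

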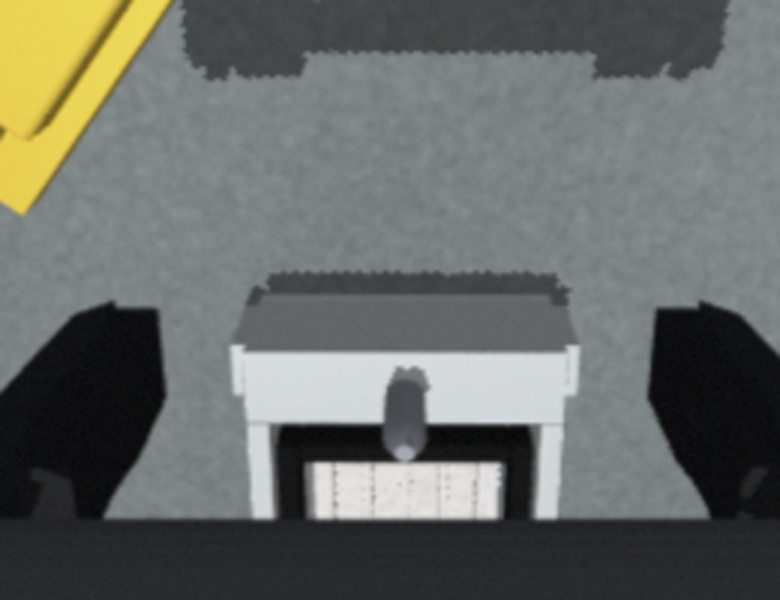

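View w3 shows the thick tip at crop (404,452); the rod hides the thin one, so I moved the wrong way. Going forward.

{"fn": "send_rows", "kwargs": {
  "plan": [-0.4, 0, 0, 0, 0, 0, -0.8, 0, 0, 0, 0, 0, -1, 0, 0, 0, 0, 0, -1, 0, 0, 0, 0, 0, -1, 0, 0, 0, 0, 0]
}}

```text
clock: 2.58
tcp_pos: [0.5582, 0.2227, 0.1935]
orientation: [-0.651, 3.073, -0.0]
wrist_force: [-0.3, 0.2, -0.7]
finger_gap: 0.0879
```

{"fn": "send_rows", "kwargs": {
  "plan": [-0.2, 0, 0, 0, 0, 0, -0.2, 0, 0, 0, 0, 0, -0.2, 0, 0, 0, 0, 0]
}}

```text
clock: 2.83
tcp_pos: [0.5752, 0.2301, 0.1938]
orientation: [-0.651, 3.073, -0.0]
wrist_force: [-0.2, -0.3, 0.0]
finger_gap: 0.0879
```

```bash
python3 - <<'E'
from h import *
cmd([.55,.22,.22],3.56)
s=manip.read_state(); im,d=manip.snapshot('wrist'); save('w4',im); np.savez('pics/w4.npz',im=im,d=d,p=s['tcp_pos'],o=s['orientation'])
save('w4c',cv2.resize(im[100:300,200:440],(720,600),interpolation=2))
E
```

```text
clk 2.83 tcp [0.5752 0.2301 0.1938] yaw 3.5590 F [-0.2 -0.3  0. ] gap 0.0879
 shift [ 0.2707  0.0101 -0.2616] turn [-0.      0.     -0.0007] tiltz [ 1.e-04 -0.e+00 -1.e+00]
```

View pics/w4c.png

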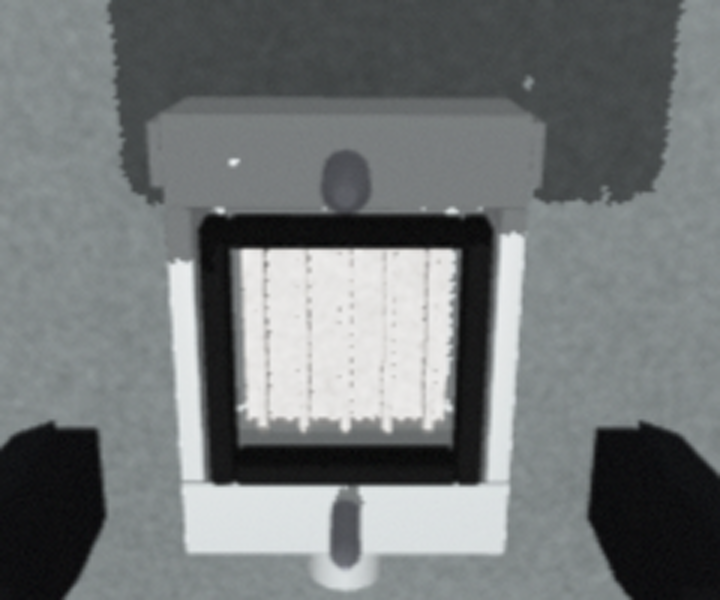

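```bash
python3 - <<'E'
from h import *
def crop(f,u,v):
    a=np.load(f)['im'][v-15:v+15,u-15:u+15].astype(float)
    a=np.clip(a*1.6-40,0,255).astype(np.uint8)
    return cv2.resize(a,(390,300) if 0 else (300,300),interpolation=cv2.INTER_NEAREST)
save('tips',np.vstack([np.hstack([crop('pics/w1.npz',279,190),crop('pics/w2.npz',310,226)]),np.hstack([crop('pics/w4.npz',315,160),crop('pics/w4.npz',315,280)])]))
E
```

```text
(no output)
```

View pics/tips.png

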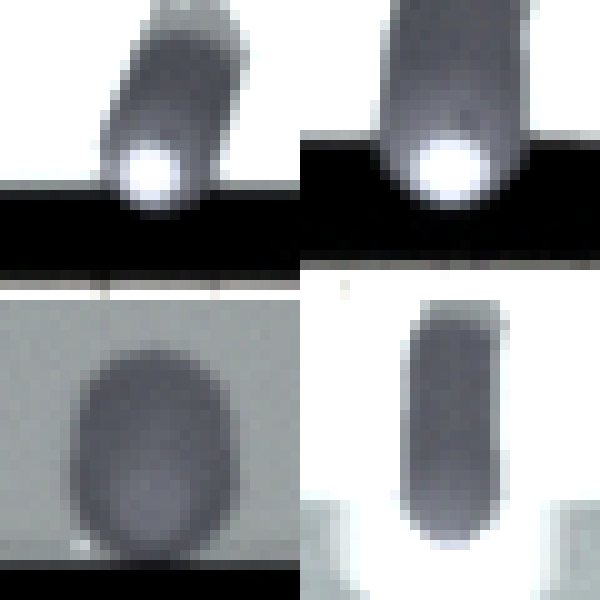

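```bash
python3 - <<'E'
from h import *
def cm(f):
    z=np.load(f); return wristcm(dict(tcp_pos=z['p'],orientation=z['o']))
def tri(L):
    A=np.zeros((3,3));b=np.zeros(3);os=[]
    for c,u,v in L:
        o,d=ray(c,u,v);d/=np.linalg.norm(d);P=np.eye(3)-np.outer(d,d);A+=P;b+=P@o;os.append((o,d))
    X=np.linalg.solve(A,b); return X,[np.linalg.norm(np.cross(X-o,d))*1e3 for o,d in os]
w1,w2,w4=[cm('pics/w%d.npz'%i) for i in (1,2,4)]
print('thick',tri([(w1,278.7,191.8),(w2,309.5,227.5),(w4,314.5,164.5)]))
print([np.round(onz(c,u,v,.077),4) for c,u,v in[(w1,278.7,191.8),(w2,309.5,227.5),(w4,314.5,164.5)]])
a=onz(w4,314.5,164.5,.077);b=onz(w4,314.5,288.2,.077)
print('thin',b,'dist',np.linalg.norm(a-b),'mid',(a+b)/2,'yaw',np.arctan2(*(b-a)[[1,0]]))
# seal outer rectangle in w4, at z .053
z=np.load('pics/w4.npz');im=z['im'];m=(im.max(2)<45).astype(np.uint8);m[:, :240]=0;m[:,400:]=0;m[275:]=0
cs,_=cv2.findContours(m,0,2);c=max(cs,key=cv2.contourArea);r=cv2.minAreaRect(c);bx=cv2.boxPoints(r);print(r)
W=np.array([onz(w4,u,v,.053) for u,v in bx]);print(W.round(4),W.mean(0))
d=z['d']
print('rimz',[world(w4,u,v,d[v,u]).round(4) for u,v in [(275,275),(350,275),(260,200),(370,200)]])
E
```

```text
thick (array([0.54699156, 0.21600219, 0.0766712 ]), [np.float64(0.27442880337403774), np.float64(0.14855087524750257), np.float64(0.26269259777166865)])
[array([0.5468, 0.2163, 0.077 ]), array([0.547 , 0.2159, 0.077 ]), array([0.5468, 0.2157, 0.077 ])]
thin [0.65181814 0.26206957 0.077     ] dist 0.11475116432618637 mid [0.59933087 0.23889536 0.077     ] yaw 0.415780145820875
((314.5, 215.5), (89.0, 97.0), 90.0)
[[0.5743 0.1812 0.053 ]
 [0.5398 0.259  0.053 ]
 [0.6189 0.2989 0.053 ]
 [0.657  0.2129 0.053 ]] [0.59751684 0.23799692 0.053     ]
rimz [array([0.6748, 0.228 , 0.0444]), array([0.6439, 0.298 , 0.0443]), array([0.6048, 0.1856, 0.0449]), array([0.5636, 0.2799, 0.0436])]
```

Thick tip triangulates to (0.547, 0.216, 0.0767), matching the stated 77 mm, and the dowel spacing is 114.8 mm against 116 mm. The housing is at (0.5995, 0.239), yaw 0.416. Now to the guard.

```bash
python3 -c "
from h import *
cmd([.54,-.188,.22],3.11)"
```

```text
clk 2.88 tcp [0.5748 0.2299 0.1939] yaw 3.5589 F [-0.4 -0.2 -0.3] gap 0.0881
 shift [ 2.0118 -3.6791 -0.2606] turn [-0.000e+00 -2.000e-04  2.858e-01] tiltz [-2.e-04 -1.e-04 -1.e+00]
```

{"fn": "send_rows", "kwargs": {
  "plan": [0.2, -0.37, -0.2, 0, 0, 0, 0.4, -0.7, -0.26, 0, 0, 0, 0.54, -1, -0.26, 0, 0, 0]
}}

```text
clock: 3.13
tcp_pos: [0.5655, 0.1152, 0.2218]
orientation: [-0.652, 3.071, -0.001]
wrist_force: [0.5, 0.8, -0.1]
finger_gap: 0.0883
```

{"fn": "send_rows", "kwargs": {
  "plan": [0.2, -0.37, 0, 0, 0, 0, 0.4, -0.7, 0, 0, 0, 0, 0.54, -1, 0, 0, 0, 0]
}}

```text
clock: 3.38
tcp_pos: [0.556, 0.0012, 0.2203]
orientation: [-0.649, 3.074, -0.0]
wrist_force: [0.9, -0.4, 0.9]
finger_gap: 0.0879
```

{"fn": "send_rows", "kwargs": {
  "plan": [0.2, -0.37, 0, 0, 0, 0.07, 0.4, -0.7, 0, 0, 0, 0.14, 0.54, -1, 0, 0, 0, 0.21, 0.54, -1, 0, 0, 0, 0.286]
}}

```text
clock: 3.72
tcp_pos: [0.5477, -0.115, 0.22]
orientation: [0.067, 3.141, -0.003]
wrist_force: [0.2, 0.8, 0.3]
finger_gap: 0.0878
```

```bash
python3 -c "
from h import *
cmd([.54,-.188,.22],3.11)"
```

```text
clk 3.72 tcp [ 0.5477 -0.115   0.22  ] yaw 3.0988 F [0.2 0.8 0.3] gap 0.0878
 shift [ 0.0456 -0.7325  0.0012] turn [-0.001   0.0002 -0.0072] tiltz [ 3.0e-04 -1.6e-03 -1.0e+00]
```

{"fn": "send_rows", "kwargs": {
  "plan": [0.0, -0.37, 0, 0, 0, 0, 0.05, -0.73, 0.1, 0, 0, 0, 0.05, -0.73, 0.1, 0, 0, 0, 0.05, -0.73, 0.1, 0, 0, 0, 0.05, -0.73, 0.1, 0, 0, 0]
}}

```text
clock: 4.13
tcp_pos: [0.5411, -0.1821, 0.2101]
orientation: [0.051, 3.141, 0.0]
wrist_force: [0.2, -0.8, -0.9]
finger_gap: 0.0883
```

```bash
python3 - <<'E'
from h import *
cmd([.55,-.188,.22],3.11)
s=manip.read_state(); im,d=manip.snapshot('wrist'); save('w5',im); np.savez('pics/w5.npz',im=im,d=d,p=s['tcp_pos'],o=s['orientation'])
save('w5c',cv2.resize(im[60:280,190:450],(780,660),interpolation=2)[:600])
E
```

```text
clk 4.13 tcp [ 0.5411 -0.1821  0.2101] yaw 3.1092 F [ 0.2 -0.8 -0.9] gap 0.0883
 shift [-0.0912 -0.0562 -0.099 ] turn [ 0.0002  0.     -0.0005] tiltz [ 0.e+00  3.e-04 -1.e+00]
```

View pics/w5c.png

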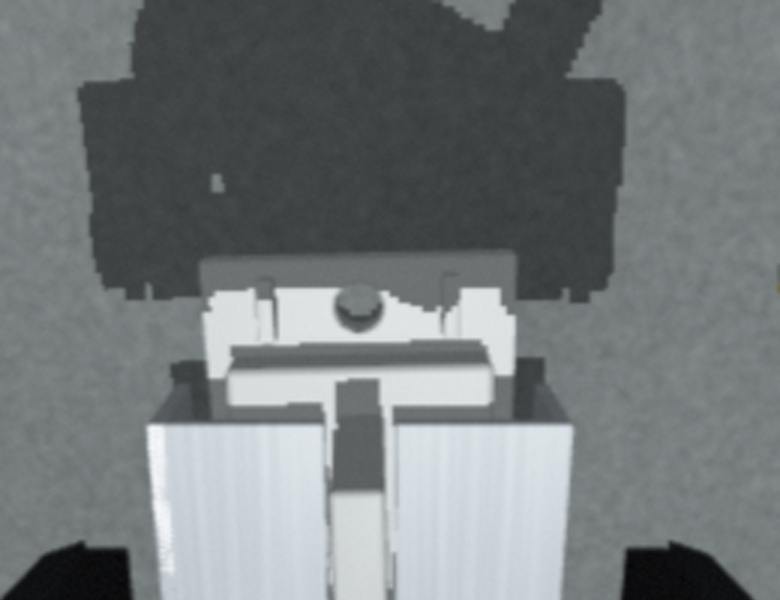

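View pics/w5.png

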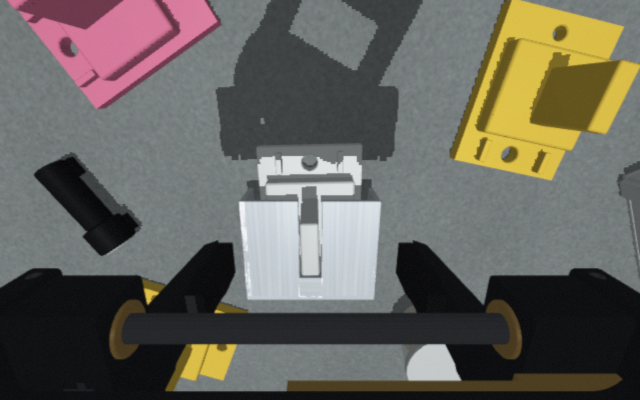

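Wrist view: white cover's fin top spans (300–319, 223–276), wide hole at (309,162), guard roof corners around (240,202), (380,202), (247,298), (374,298).

```bash
cat >> h.py <<'E'
def load(f):
    z=np.load(f); return z['im'],z['d'],wristcm(dict(tcp_pos=z['p'],orientation=z['o']))
def pts(cm,d):
    v,u=np.mgrid[:d.shape[0],:d.shape[1]]; R=np.array(cm['R']);t=np.array(cm['t'])
    c=np.stack([(u-cm['cx'])/cm['fx']*d,(v-cm['cy'])/cm['fy']*d,d],-1); return (c-t)@R
E
python3 - <<'E'
from h import *
im,d,cm=load('pics/w5.npz');P=pts(cm,d)
m=((P[...,2]>.094)&(P[...,2]<.106)&(d>0)).astype(np.uint8);m[:200]=0;m[310:]=0;m[:,:280]=0;m[:,345:]=0
cs,_=cv2.findContours(m,0,2);c=max(cs,key=cv2.contourArea);r=cv2.minAreaRect(c);print(r,'zmed',np.median(P[m>0][:,2]))
bx=cv2.boxPoints(r);W=np.array([onz(cm,u,v,.1) for u,v in bx]);print('fin',W.round(4),W.mean(0).round(4))
# side lines of fin
W=P[m>0]; 
print(cv2.minAreaRect((W[:,:2]*1000).astype(np.float32)))
m=((abs(P[...,2]-.047)<.005)&(d>0)).astype(np.uint8);m[310:]=0;m[:,:230]=0;m[:,390:]=0
cs,_=cv2.findContours(m,0,2);c=max(cs,key=cv2.contourArea);r=cv2.minAreaRect(c)
q=P[m>0];print('roof z',np.median(q[:,2]),cv2.minAreaRect(np.array([onz(cm,u,v,.047)[:2]*1000 for u,v in c[:,0]],np.float32)))
# edges: left/right roof edge fits in world
rows=[]
for v in range(215,290,3):
    us=np.where(m[v]>0)[0]; rows.append([*onz(cm,us[0]-.5,v,.047)[:2],*onz(cm,us[-1]+.5,v,.047)[:2]])
rows=np.array(rows)
for k in (0,2):
    p=np.polyfit(rows[:,k],rows[:,k+1],1);print('edge slope',p)
rows=[]
for v in range(228,272,2):
    us=np.where(((P[v,:,2]>.09)&(P[v,:,2]<.11))[290:340])[0]+290; rows.append([*onz(cm,us[0]-.5,v,.1)[:2],*onz(cm,us[-1]+.5,v,.1)[:2]])
rows=np.array(rows)
for k in (0,2):
    p=np.polyfit(rows[:,k],rows[:,k+1],1);print('fin edge slope',p[0],'y@.585',np.polyval(p,.585))
g=cv2.cvtColor(im,cv2.COLOR_RGB2GRAY)
print('hole',onz(cm,190+359/3-.5,60+307/3-.5,.014))
print('flange edge',[onz(cm,190+x/3,60+y/3,.014).round(4) for x,y in[(203,288),(515,288)]])
E
```

```text
((309.65771484375, 247.2850799560547), (54.91068649291992, 18.775375366210938), 87.61405944824219) zmed 0.09906273011654053
fin [[ 0.5543 -0.1968  0.1   ]
 [ 0.5541 -0.1815  0.1   ]
 [ 0.6058 -0.1811  0.1   ]
 [ 0.6061 -0.1975  0.1   ]] [ 0.5801 -0.1892  0.1   ]
((581.6793823242188, -189.349365234375), (16.011178970336914, 49.8115119934082), 89.40703582763672)
roof z 0.046230156307231964 ((613.261474609375, -190.92742919921875), (139.6372528076172, 115.71443176269531), 88.10421752929688)
edge slope [-0.03320129 -0.24041221]
edge slope [-0.03150793 -0.10175805]
fin edge slope -0.00414632944577437 y@.585 -0.19714616380602953
fin edge slope 0.00013307416671467704 y@.585 -0.18131692205335423
hole [ 0.52435533 -0.18911395  0.014     ]
flange edge [array([ 0.5164, -0.2427,  0.014 ]), array([ 0.52 , -0.134,  0.014])]
```

Fin centre (0.581, -0.189), top at 0.099 by wrist depth and 0.101 by top view (100 expected), 50×16 mm as stated; guard yaw -0.032, cover yaw about -0.003. Approach for the grasp.

```bash
python3 -c "
from h import *
cmd([.581,-.189,.13],3.138)"
```

```text
clk 4.18 tcp [ 0.5413 -0.1817  0.2102] yaw 3.1102 F [-0.1  0.   0.2] gap 0.0880
 shift [-0.3985 -0.0609  0.8026] turn [ 0.0001  0.0002 -0.0177] tiltz [ 3.e-04  1.e-04 -1.e+00]
```

{"fn": "send_rows", "kwargs": {
  "plan": [-0.2, -0.03, 0.2, 0, 0, -0.018, -0.4, -0.061, 0.4, 0, 0, -0.018, -0.4, -0.061, 0.7, 0, 0, -0.018, -0.4, -0.061, 0.8, 0, 0, -0.018, -0.4, -0.061, 0.8, 0, 0, -0.018, -0.4, -0.061, 0.8, 0, 0, -0.018]
}}

```text
clock: 4.68
tcp_pos: [0.5814, -0.1894, 0.1306]
orientation: [0.005, 3.142, -0.0]
wrist_force: [-0.2, -0.1, -0.0]
finger_gap: 0.088
```

```bash
python3 -c "
from h import *
cmd([.581,-.189,.081],3.138)
im,d=manip.snapshot('wrist');save('w6',im)
im,d=manip.snapshot('scene');save('s6',cv2.resize(im[180:300,170:330],(800,600),interpolation=2))"
```

```text
clk 4.68 tcp [ 0.5814 -0.1894  0.1306] yaw 3.1387 F [-0.2 -0.1 -0. ] gap 0.0880
 shift [0.0036 0.0043 0.4965] turn [-0.      0.      0.0004] tiltz [ 1.e-04 -0.e+00 -1.e+00]
```

View pics/w6.png

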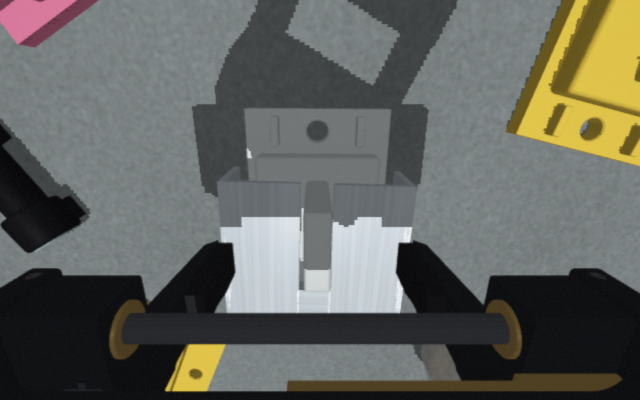

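View pics/s6.png

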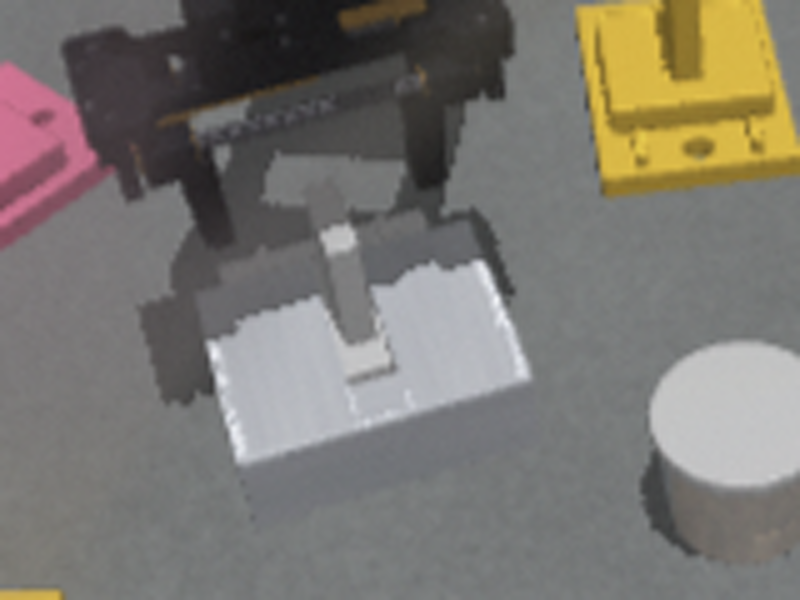

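The fin at (317,270) is centred between the fingers, and nothing else is near them. Descend and close.

{"fn": "send_rows", "kwargs": {
  "plan": [0, 0, 0.2, 0, 0, 0, 0, 0, 0.4, 0, 0, 0, 0, 0, 0.495, 0, 0, 0, 0, 0, 0.495, 0, 0, 0, 0, 0, 0.495, 0, 0, 0]
}}

```text
clock: 5.2
tcp_pos: [0.5817, -0.1903, 0.0813]
orientation: [0.006, 3.141, -0.001]
wrist_force: [0.7, -0.2, 0.3]
finger_gap: 0.0884
```

{"fn": "send_rows", "kwargs": {
  "plan": [0, 0, 0, 0, 0, 0, 0, 0, 0, 0, 0, 0, 0, 0, 0, 0, 0, 0, 0, 0, 0, 0, 0, 0, 0, 0, 0, 0, 0, 0, 0, 0, 0, 0, 0, 0, 0, 0, 0, 0, 0, 0, 0, 0, 0, 0, 0, 0, 0, 0, 0, 0, 0, 0, 0, 0, 0, 0, 0, 0],
  "claw": 1
}}

```text
clock: 6.03
tcp_pos: [0.5814, -0.1902, 0.0802]
orientation: [-0.006, -3.142, 0.0]
wrist_force: [0.7, -0.3, -0.1]
finger_gap: 0.0238
```

```bash
python3 -c "
from h import *
cmd([.581,-.189,.084],3.138)"
```

```text
clk 6.03 tcp [ 0.5814 -0.1902  0.0802] yaw 3.1378 F [ 0.7 -0.3 -0.1] gap 0.0238
 shift [ 0.0036  0.0117 -0.0376] turn [-0.     -0.     -0.0001] tiltz [-0. -0. -1.]
```

Still closing (23.8 mm); give it more time.

{"fn": "send_rows", "kwargs": {
  "plan": [0, 0, 0, 0, 0, 0, 0, 0, 0, 0, 0, 0, 0, 0, 0, 0, 0, 0, 0, 0, 0, 0, 0, 0, 0, 0, 0, 0, 0, 0, 0, 0, 0, 0, 0, 0]
}}

```text
clock: 6.53
tcp_pos: [0.5813, -0.1899, 0.0802]
orientation: [-0.006, -3.141, -0.001]
wrist_force: [-0.6, 2.4, 0.8]
finger_gap: 0.0157
```

{"fn": "send_rows", "kwargs": {
  "plan": [0, 0, -0.03, 0, 0, 0, 0, 0, -0.03, 0, 0, 0, 0, 0, -0.03, 0, 0, 0, 0, 0, -0.03, 0, 0, 0]
}}

```text
clock: 6.87
tcp_pos: [0.5812, -0.1903, 0.0831]
orientation: [-0.006, -3.141, 0.0]
wrist_force: [-0.0, -0.7, -3.2]
finger_gap: 0.0157
```

```bash
python3 -c "
from h import *
cmd([.466,-.1866,.083],3.11)
im,d=manip.snapshot('wrist');save('w7',im)"
```

```text
clk 6.87 tcp [ 0.5812 -0.1903  0.0831] yaw 3.1376 F [-0.  -0.7 -3.2] gap 0.0157
 shift [1.1526e+00 3.2500e-02 1.0000e-03] turn [-0.     -0.0002  0.0176] tiltz [-3.e-04 -0.e+00 -1.e+00]
```

View pics/w7.png

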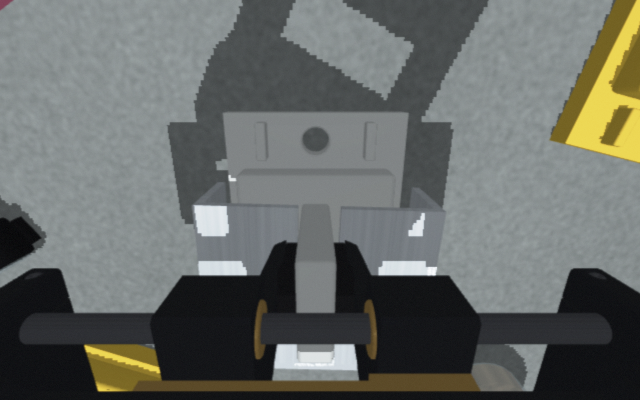

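The cover is held (gap 15.7 mm, about 3.2 N carried, clear of the bench) with the fin centred in the slot. Slide along guard -x.

{"fn": "send_rows", "kwargs": {
  "plan": [0.1, 0.003, 0, 0, 0, 0, 0.25, 0.007, 0, 0, 0, 0, 0.4, 0.011, 0, 0, 0, 0, 0.55, 0.015, 0, 0, 0, 0, 0.7, 0.02, 0, 0, 0, 0, 0.85, 0.024, 0, 0, 0, 0, 1, 0.028, 0, 0, 0, 0, 1, 0.028, 0, 0, 0, 0]
}}

```text
clock: 7.58
tcp_pos: [0.4792, -0.1866, 0.0832]
orientation: [-0.007, -3.139, -0.002]
wrist_force: [0.3, 0.5, -3.6]
finger_gap: 0.0159
```

{"fn": "send_rows", "kwargs": {
  "plan": [0.1, 0.003, 0, 0, 0, 0, 0.22, 0.006, 0, 0, 0, 0, 0.22, 0.006, 0, 0, 0, 0, 0.22, 0.006, 0, 0, 0, 0]
}}

```text
clock: 7.92
tcp_pos: [0.4599, -0.1866, 0.0834]
orientation: [0.007, 3.141, -0.001]
wrist_force: [-0.0, -0.2, -3.2]
finger_gap: 0.0159
```

```bash
python3 -c "
from h import *
cmd([.46,-.1866,.18],3.138)
im,d=manip.snapshot('wrist');save('w8',im)
im,d=manip.snapshot('scene');save('s8',cv2.resize(im[150:300,170:370],(800,600),interpolation=2))"
```

```text
clk 7.92 tcp [ 0.4599 -0.1866  0.0834] yaw 3.1372 F [-0.  -0.2 -3.2] gap 0.0159
 shift [-1.300e-03 -6.000e-04 -9.655e-01] turn [-0.0002  0.0005 -0.0005] tiltz [ 7.e-04 -4.e-04 -1.e+00]
```

View pics/s8.png

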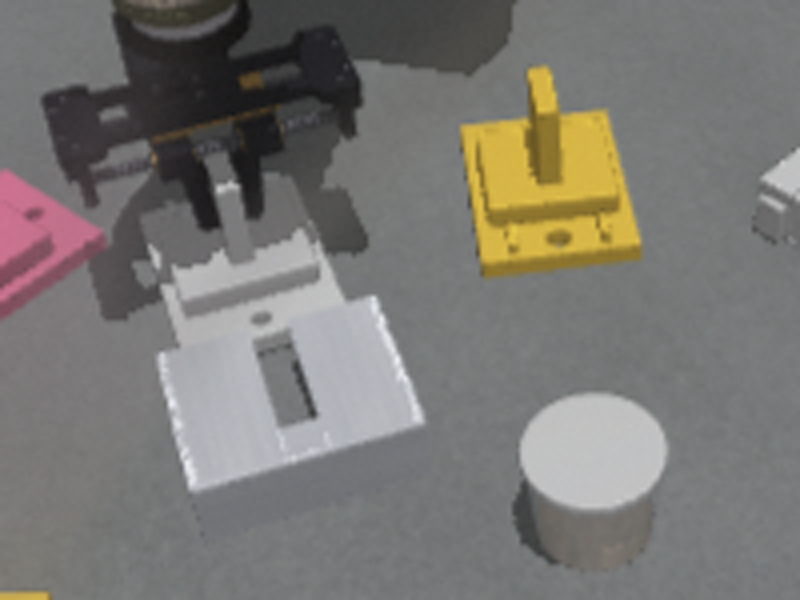

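The cover (origin at guard x ≈ -128 mm) is fully out from under the roof. Lift.

{"fn": "send_rows", "kwargs": {
  "plan": [0, 0, -0.15, 0, 0, 0, 0, 0, -0.4, 0, 0, 0, 0, 0, -0.7, 0, 0, 0, 0, 0, -1, 0, 0, 0, 0, 0, -1, 0, 0, 0]
}}

```text
clock: 8.43
tcp_pos: [0.4617, -0.1874, 0.1884]
orientation: [0.005, 3.133, -0.009]
wrist_force: [1.8, -0.4, -1.8]
finger_gap: 0.0156
```

{"fn": "send_rows", "kwargs": {
  "plan": [0, 0, -0.15, 0, 0, 0, 0, 0, -0.4, 0, 0, 0, 0, 0, -0.7, 0, 0, 0, 0, 0, -0.8, 0, 0, 0, 0, 0, -0.8, 0, 0, 0]
}}

```text
clock: 8.85
tcp_pos: [0.4605, -0.1867, 0.2651]
orientation: [0.005, 3.138, -0.004]
wrist_force: [0.0, -0.5, -3.2]
finger_gap: 0.0159
```

```bash
python3 - <<'E'
from h import *
cmd([.56,.2,.26],3.5574)
s=manip.read_state(); im,d=manip.snapshot('wrist'); save('w9',im); np.savez('pics/w9.npz',im=im,d=d,p=s['tcp_pos'],o=s['orientation'])
E
```

```text
clk 8.85 tcp [ 0.4605 -0.1867  0.2651] yaw 3.1381 F [ 0.  -0.5 -3.2] gap 0.0159
 shift [-0.9818  3.8707  0.0444] turn [-0.0023  0.0021 -0.2669] tiltz [ 0.0039 -0.0028 -1.    ]
```

View pics/w9.png

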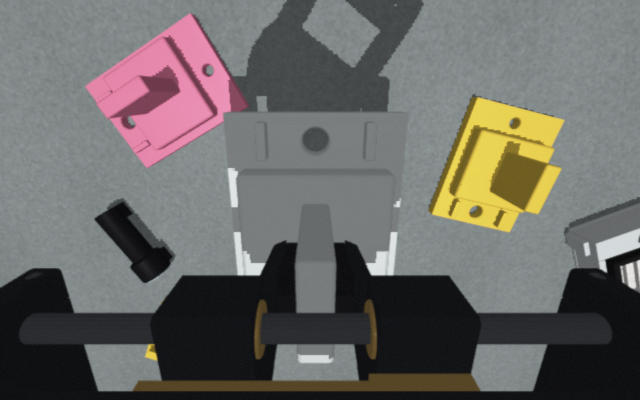

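Cover held, wide hole at (316,139), ribs at (262,141) and (370,141). I'll find the hole in the tool frame.

```bash
python3 - <<'E'
from h import *
im,d,_=load('pics/w9.npz')
g=cv2.cvtColor(im,cv2.COLOR_RGB2GRAY)
cr=g[120:160,295:340]; print(cr[:, ::3])
m=(cr<80).astype(np.uint8);
n,l,st,ce=cv2.connectedComponentsWithStats(m);print(st,ce+[295,120])
mm=manip.camera_model('wrist');M=np.array(mm['mount'])
def tool(u,v,zt):
    dd=M[:3,:3]@np.array([(u-mm['cx'])/mm['fx'],(v-mm['cy'])/mm['fy'],1]);o=M[:3,3];return o+dd*(zt-o[2])/dd[2]
k=np.argmax(st[1:,4])+1
print('hole tool',tool(*(ce[k]+[295,120]),.0662))
for q in [(224,112),(407,112),(238,275),(394,275)]: print(q,tool(*q,.0662),d[q[1]+3,q[0]+(4 if q[0]<300 else -4)])
for q in [(262,141),(370,141)]: print('rib',tool(*q,.0562))
P=[(u,v,d[v,u]) for u,v in [(245,130),(385,130),(290,125),(340,160)]]
for u,v,z in P: print('flange z tool',(M[:3,:3]@(np.array([(u-mm['cx'])/mm['fx'],(v-mm['cy'])/mm['fy'],1])*z)+M[:3,3]).round(4))
E
```

```text
[[124 126 126 124 125 126 124 126 124 125 125 123 125 125 125]
 [123 123 124 126 125 123 126 123 125 124 125 125 126 123 125]
 [125 125 123 125 123 124 124 125 125 124 125 125 125 126 126]
 [124 125 124 125 123 125 124 124 124 124 125 123 126 123 126]
 [125 126 123 124 126 125 125 125 124 124 123 123 124 125 124]
 [126 126 126 125 125 123 124 124 123 125 124 125 126 127 125]
 [127 127 126 126 125 123 112 111 115 125 126 125 127 125 126]
 [126 125 127 126 124 110  94  91 105 119 126 126 126 124 126]
 [126 124 126 127 115  93  77  78  85 107 124 126 124 126 127]
 [127 125 126 124 105  77  72  75  73  88 118 125 126 126 126]
 [125 126 127 119  91  78  73  70  71  78 111 124 125 126 127]
 [128 126 126 115  78  77  73  74  72  75  97 124 128 128 125]
 [126 127 127 102  75  80  73  75  74  73  87 122 127 126 125]
 [127 126 125  90  74  78  74  76  76  73  74 117 125 125 124]
 [126 126 121  81  71  75  75  77  75  73  74 111 126 125 127]
 [126 125 118  74  72  73  73  76  76  76  73 104 127 126 127]
 [124 126 116  73  70  76  75  77  77  77  72  94 125 126 126]
 [124 127 113  72  72  74  76
[... 1356 characters left out ...]

 [125 125 125 125 127 123 123 124 126 126 125 124 124 125 124]]
[[   0    0   45   40 1368]
 [   8    8   25   23  432]] [[317.5994152  139.65789474]
 [315.10185185 139.        ]]
hole tool [ 0.05814855 -0.00119001  0.0662    ]
(224, 112) [ 0.07395137 -0.05482856  0.0662    ] 0.18131907
(407, 112) [0.07385898 0.05291416 0.0662    ] 0.18229344
(238, 275) [-0.03690141 -0.05566811  0.0662    ] 0.08606815
(394, 275) [-0.03692623  0.05433989  0.0662    ] 0.08737538
rib [ 0.05840596 -0.03166549  0.0562    ]
rib [0.05835879 0.03032878 0.0562    ]
flange z tool [ 0.0634 -0.0436  0.0677]
flange z tool [0.0634 0.0408 0.0664]
flange z tool [ 0.0663 -0.0162  0.0673]
flange z tool [0.0451 0.0143 0.067 ]
```

Hole in tool frame: (58, -1) mm, so the camera reads about 1 mm to -y; the same bias applies to the dowels, so I allow for it. Carry.

{"fn": "send_rows", "kwargs": {
  "plan": [-0.05, 0.15, 0, 0, 0, 0, -0.1, 0.4, 0, 0, 0, 0, -0.17, 0.7, 0, 0, 0, 0, -0.25, 1, 0, 0, 0, 0]
}}

```text
clock: 9.23
tcp_pos: [0.4845, -0.0853, 0.2612]
orientation: [-0.008, -3.138, -0.002]
wrist_force: [1.3, 0.2, -3.8]
finger_gap: 0.0158
```

{"fn": "send_rows", "kwargs": {
  "plan": [-0.08, 0.3, 0, 0, 0, 0, -0.16, 0.6, 0, 0, 0, 0, -0.25, 1, 0, 0, 0, 0]
}}

```text
clock: 9.48
tcp_pos: [0.5101, 0.0143, 0.2612]
orientation: [-0.008, -3.139, -0.0]
wrist_force: [1.4, -0.8, -2.7]
finger_gap: 0.0156
```

{"fn": "send_rows", "kwargs": {
  "plan": [-0.08, 0.3, 0, 0, 0, 0, -0.16, 0.6, 0, 0, 0, 0, -0.25, 0.9, 0, 0, 0, 0, -0.25, 1, 0, 0, 0, 0, -0.25, 1, 0, 0, 0, 0]
}}

```text
clock: 9.9
tcp_pos: [0.5351, 0.1156, 0.2611]
orientation: [-0.001, -3.138, -0.001]
wrist_force: [0.2, 0.0, -4.2]
finger_gap: 0.0158
```

```bash
python3 -c "
from h import *
cmd([.57,.2,.265],3.5574)"
```

```text
clk 9.90 tcp [0.5351 0.1156 0.2611] yaw 3.1411 F [ 0.2  0.  -4.2] gap 0.0158
 shift [-0.3482  0.8441 -0.0401] turn [ 0.0007 -0.0021 -0.265 ] tiltz [-3.5e-03  4.0e-04 -1.0e+00]
```

{"fn": "send_rows", "kwargs": {
  "plan": [-0.1, 0.2, 0, 0, 0, -0.05, -0.2, 0.4, 0, 0, 0, -0.1, -0.3, 0.6, 0, 0, 0, -0.15, -0.35, 0.84, 0, 0, 0, -0.2, -0.35, 0.84, 0, 0, 0, -0.265, -0.35, 0.84, 0, 0, 0, -0.265, -0.35, 0.84, 0, 0, 0, -0.265]
}}

```text
clock: 10.48
tcp_pos: [0.5707, 0.1962, 0.2622]
orientation: [0.637, -3.074, 0.001]
wrist_force: [0.6, -0.7, -3.2]
finger_gap: 0.016
```

```bash
python3 -c "
from h import *
cmd([.599,.24,.2],3.5574)"
```

```text
clk 10.48 tcp [0.5707 0.1962 0.2622] yaw 3.5503 F [ 0.6 -0.7 -3.2] gap 0.0160
 shift [-0.435   0.2897  0.6209] turn [ 0.     -0.0013 -0.0045] tiltz [-1.9e-03 -8.0e-04 -1.0e+00]
```

{"fn": "send_rows", "kwargs": {
  "plan": [-0.2, 0.15, 0.1, 0, 0, 0, -0.43, 0.29, 0.3, 0, 0, -0.004, -0.43, 0.29, 0.6, 0, 0, -0.004, -0.43, 0.29, 0.62, 0, 0, -0.004, -0.43, 0.29, 0.62, 0, 0, -0.004, -0.43, 0.29, 0.62, 0, 0, -0.004, -0.43, 0.29, 0.62, 0, 0, -0.004]
}}

```text
clock: 11.07
tcp_pos: [0.5991, 0.2403, 0.2034]
orientation: [-0.649, 3.071, -0.0]
wrist_force: [-0.0, 0.5, -2.5]
finger_gap: 0.0158
```

```bash
python3 - <<'E'
from h import *
cmd([.599,.24,.17],3.5574)
s=manip.read_state(); im,d=manip.snapshot('wrist'); save('w10',im); np.savez('pics/w10.npz',im=im,d=d,p=s['tcp_pos'],o=s['orientation'])
a=np.clip(im[110:170,270:360].astype(float)*1.5,0,255).astype(np.uint8)
save('w10c',cv2.resize(a,(720,480),interpolation=cv2.INTER_NEAREST))
im,d=manip.snapshot('scene');save('s10',cv2.resize(im[110:260,290:490],(800,600),interpolation=2))
E
```

```text
clk 11.07 tcp [0.5991 0.2403 0.2034] yaw 3.5585 F [-0.   0.5 -2.5] gap 0.0158
 shift [ 0.0034 -0.0022  0.3342] turn [-0.0005  0.0019  0.0007] tiltz [ 3.1e-03  5.0e-04 -1.0e+00]
```

View pics/w10c.png

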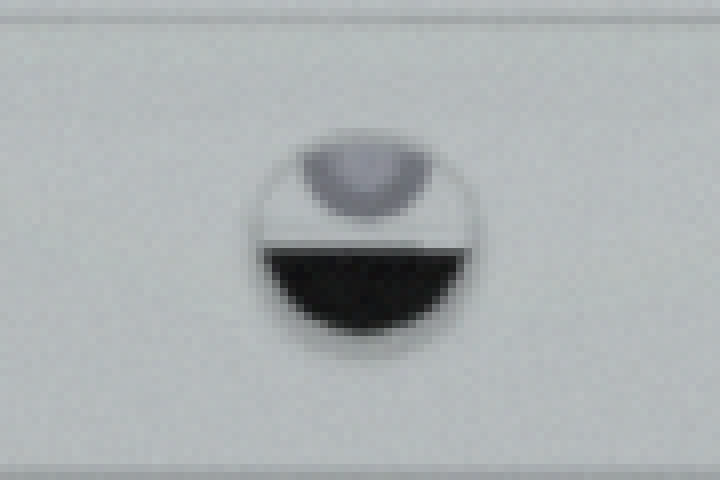

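View pics/s10.png

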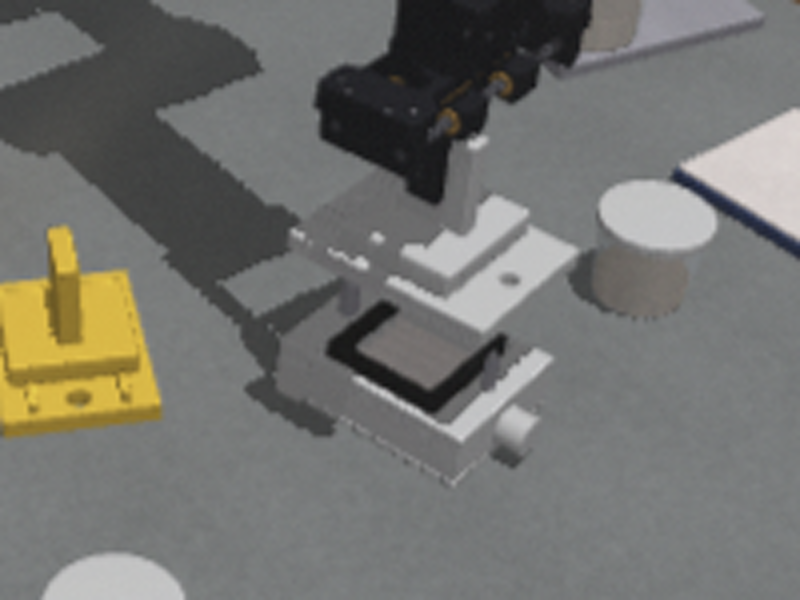

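The dowel tip is visible through the hole (crop (367,170)), laterally centred with the hole (364,243).

```bash
python3 - <<'E'
from h import *
im,d,cm=load('pics/w10.npz');z=np.load('pics/w10.npz');R=Ro.from_rotvec(z['o']).as_matrix();p=z['p']
cv=lambda x,y:(270+x/8-.5,110+y/8-.5)
tip=onz(cm,*cv(367,168),.077); hole=onz(cm,*cv(364,243),p[2]-.0662)
print(R.T@(tip-p),R.T@(hole-p))
print('zoff',d[135,290])
E
```

```text
[ 0.05708583 -0.00091723  0.12624713] [ 0.05811012 -0.00111045  0.06602662]
zoff 0.18520725
```

Aligned within about 1 mm. Lower to 8 mm above the tips and look again.

{"fn": "send_rows", "kwargs": {
  "plan": [0.0, 0, 0.12, 0, 0, 0, 0.0, 0, 0.25, 0, 0, 0, 0.0, 0, 0.35, 0, 0, 0, 0.0, 0, 0.35, 0, 0, 0, 0.0, 0, 0.35, 0, 0, 0, 0.0, 0, 0.35, 0, 0, 0]
}}

```text
clock: 11.67
tcp_pos: [0.599, 0.2411, 0.1673]
orientation: [-0.652, 3.071, -0.0]
wrist_force: [-0.1, -0.1, -3.6]
finger_gap: 0.0159
```

```bash
python3 - <<'E'
from h import *
cmd([.599,.24,.16],3.5574)
s=manip.read_state(); im,d=manip.snapshot('wrist'); save('w11',im); np.savez('pics/w11.npz',im=im,d=d,p=s['tcp_pos'],o=s['orientation'])
a=np.clip(im[110:170,270:360].astype(float)*1.5,0,255).astype(np.uint8)
save('w11c',cv2.resize(a,(720,480),interpolation=cv2.INTER_NEAREST))
im,d=manip.snapshot('scene');save('s11',cv2.resize(im[110:260,290:490],(800,600),interpolation=2))
E
```

```text
clk 11.67 tcp [0.599  0.2411 0.1673] yaw 3.5601 F [-0.1 -0.1 -3.6] gap 0.0159
 shift [ 0.0045 -0.0102  0.0726] turn [-0.0002  0.001   0.0017] tiltz [ 1.6e-03  3.0e-04 -1.0e+00]
```

View pics/w11c.png

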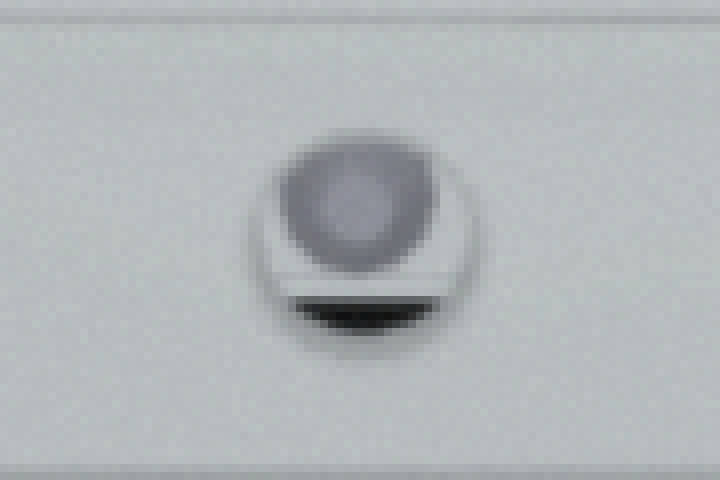

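View pics/s11.png

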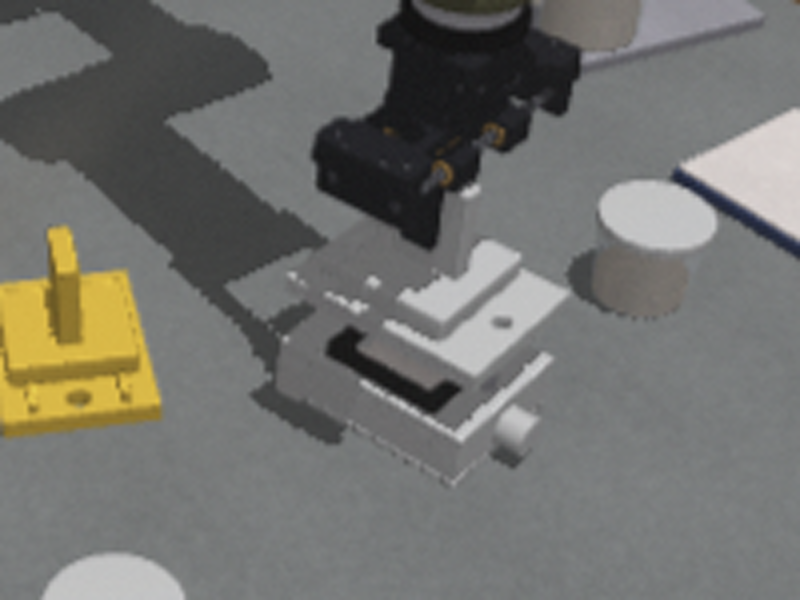

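```bash
python3 - <<'E'
from h import *
im,d,cm=load('pics/w11.npz');z=np.load('pics/w11.npz');R=Ro.from_rotvec(z['o']).as_matrix();p=z['p']
cv=lambda x,y:(270+x/8-.5,110+y/8-.5)
tip=onz(cm,*cv(353,206),.077); hole=onz(cm,*cv(364,243),p[2]-.0662)
print((R.T@(tip-p)).round(5),(R.T@(hole-p)).round(5),tip)
cmd([*(p+ R@(R.T@(tip-p)-R.T@(hole-p)))[:2],.152],3.5574)
E
```

```text
[ 0.05786 -0.00209  0.09017] [ 0.0581  -0.00111  0.06611] [0.54710266 0.21571107 0.077     ]
clk 11.77 tcp [0.5989 0.2411 0.1672] yaw 3.5602 F [-0.6  0.8 -2.4] gap 0.0155
 shift [-0.003  -0.0102  0.1519] turn [-0.0002  0.001   0.0018] tiltz [ 1.5e-03  3.0e-04 -1.0e+00]
```

The tip is 1 mm to tool -y of the hole; correct it and lower 15 mm (cone engages).

{"fn": "send_rows", "kwargs": {
  "plan": [0.0, -0.01, 0, 0, 0, 0.002, 0.0, -0.01, 0, 0, 0, 0.002, 0.0, -0.01, 0.05, 0, 0, 0.002, 0.0, -0.01, 0.1, 0, 0, 0.002, 0.0, -0.01, 0.15, 0, 0, 0.002, 0.0, -0.01, 0.15, 0, 0, 0.002, 0, -0.01, 0.15, 0, 0, 0.002]
}}

```text
clock: 12.35
tcp_pos: [0.5989, 0.2401, 0.1507]
orientation: [0.648, -3.073, 0.0]
wrist_force: [0.4, 0.1, -2.4]
finger_gap: 0.0152
```

```bash
python3 - <<'E'
from h import *
cmd([.599,.24,.138],3.5574)
s=manip.read_state(); im,d=manip.snapshot('wrist'); save('w12',im); np.savez('pics/w12.npz',im=im,d=d,p=s['tcp_pos'],o=s['orientation'])
a=np.clip(im[110:170,270:360].astype(float)*1.5,0,255).astype(np.uint8)
save('w12c',cv2.resize(a,(720,480),interpolation=cv2.INTER_NEAREST))
im,d=manip.snapshot('scene');save('s12',cv2.resize(im[150:240,350:470],(800,600),interpolation=2))
E
```

```text
clk 12.35 tcp [0.5989 0.2401 0.1507] yaw 3.5572 F [ 0.4  0.1 -2.4] gap 0.0152
 shift [-0.0009 -0.0019  0.1266] turn [ 0.0001 -0.0007 -0.0001] tiltz [-1.1e-03 -2.0e-04 -1.0e+00]
```

View pics/w12c.png

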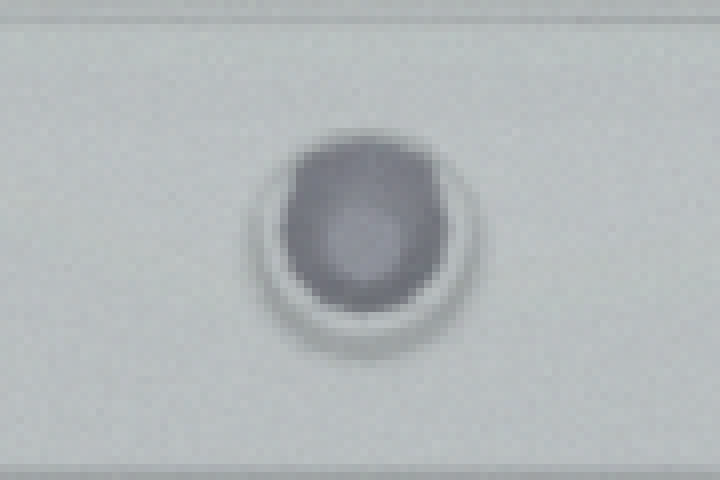

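View pics/s12.png

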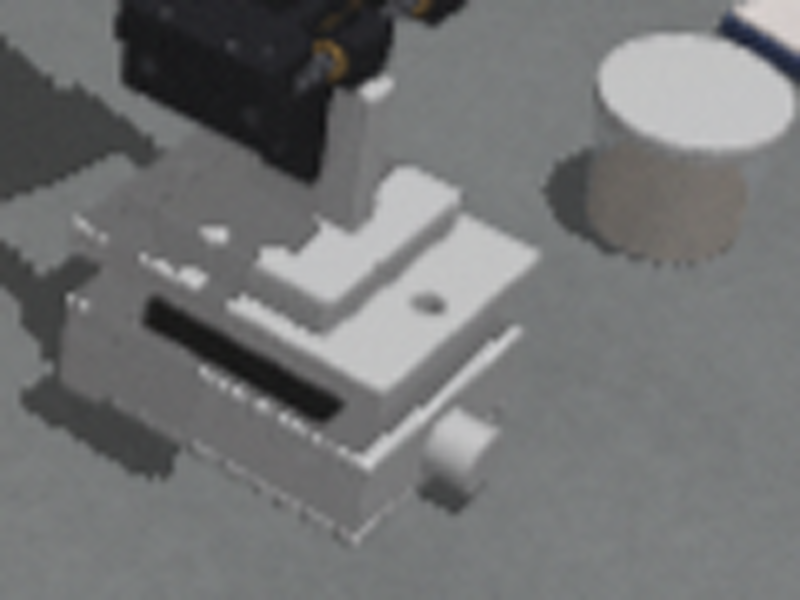

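Dowel centred laterally in the hole at crop (366,240), no side force. Continue down 10 mm.

{"fn": "send_rows", "kwargs": {
  "plan": [0, 0, 0.03, 0, 0, 0, 0, 0, 0.06, 0, 0, 0, 0, 0, 0.09, 0, 0, 0, 0, 0, 0.11, 0, 0, 0, 0, 0, 0.11, 0, 0, 0, 0, 0, 0.11, 0, 0, 0]
}}

```text
clock: 12.95
tcp_pos: [0.599, 0.2401, 0.1401]
orientation: [0.648, -3.074, 0.0]
wrist_force: [0.9, 0.2, -3.2]
finger_gap: 0.0161
```

```bash
python3 - <<'E'
from h import *
cmd([.599,.24,.1252],3.5574)
s=manip.read_state();print(s['ft_torque']); im,d=manip.snapshot('wrist'); save('w13',im); np.savez('pics/w13.npz',im=im,d=d,p=s['tcp_pos'],o=s['orientation'])
a=np.clip(im[110:170,270:360].astype(float)*1.5,0,255).astype(np.uint8)
im,d=manip.snapshot('scene')
save('w13c',np.hstack([cv2.resize(a,(400,267),interpolation=cv2.INTER_NEAREST),cv2.resize(im[150:240,350:470],(400,267),interpolation=2)]))
E
```

```text
clk 12.95 tcp [0.599  0.2401 0.1401] yaw 3.5572 F [ 0.9  0.2 -3.2] gap 0.0161
 shift [ 0.0006 -0.0013  0.149 ] turn [ 0.     -0.0002 -0.0002] tiltz [-2.e-04 -1.e-04 -1.e+00]
[ 0.06121647 -0.01027928 -0.01568257]
```

View pics/w13c.png

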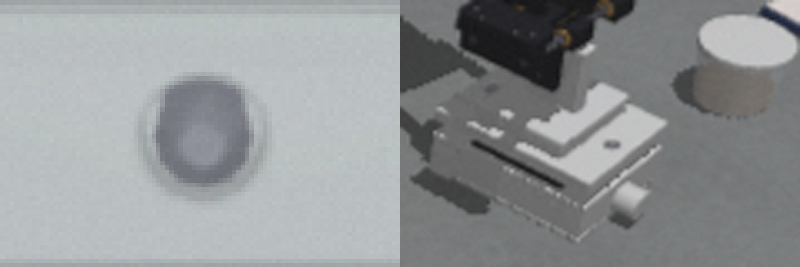

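Both dowels are in, and the side force is under 1 N. Lower to the seal, then press.

{"fn": "send_rows", "kwargs": {
  "plan": [0, 0, 0.03, 0, 0, 0, 0, 0, 0.06, 0, 0, 0, 0, 0, 0.08, 0, 0, 0, 0, 0, 0.1, 0, 0, 0, 0, 0, 0.12, 0, 0, 0, 0, 0, 0.12, 0, 0, 0]
}}

```text
clock: 13.55
tcp_pos: [0.5991, 0.2402, 0.1289]
orientation: [-0.648, 3.073, -0.0]
wrist_force: [-2.9, -0.9, 6.4]
finger_gap: 0.0156
```

```bash
python3 - <<'E'
from h import *
cmd([.599,.24,.1252],3.5574)
E
```

```text
clk 13.55 tcp [0.5991 0.2402 0.1289] yaw 3.5572 F [-2.9 -0.9  6.4] gap 0.0156
 shift [ 0.0018 -0.0014  0.0371] turn [-0.0001  0.0005 -0.0001] tiltz [ 9.e-04  1.e-04 -1.e+00]
```

{"fn": "send_rows", "kwargs": {
  "plan": [0, 0, 0.015, 0, 0, 0, 0, 0, 0.03, 0, 0, 0, 0, 0, 0.04, 0, 0, 0, 0, 0, 0.045, 0, 0, 0, 0, 0, 0.045, 0, 0, 0, 0, 0, 0.045, 0, 0, 0]
}}

```text
clock: 14.05
tcp_pos: [0.5991, 0.2402, 0.1254]
orientation: [-0.648, 3.073, -0.0]
wrist_force: [-4.4, -0.9, 10.2]
finger_gap: 0.0158
```

```bash
python3 - <<'E'
from h import *
cmd([.599,.24,.1252],3.5574)
E
```

```text
clk 14.05 tcp [0.5991 0.2402 0.1254] yaw 3.5572 F [-4.4 -0.9 10.2] gap 0.0158
 shift [ 0.0019 -0.0014  0.0015] turn [-0.0003  0.0009 -0.0001] tiltz [ 1.5e-03  2.0e-04 -1.0e+00]
```

{"fn": "send_rows", "kwargs": {
  "plan": [0, 0, 0.01, 0, 0, 0, 0, 0, 0.02, 0, 0, 0, 0, 0, 0.02, 0, 0, 0, 0, 0, 0.02, 0, 0, 0]
}}

```text
clock: 14.38
tcp_pos: [0.5991, 0.2402, 0.1252]
orientation: [-0.648, 3.071, -0.0]
wrist_force: [-8.3, -2.2, 22.4]
finger_gap: 0.0156
```

```bash
python3 - <<'E'
from h import *
cmd([.599,.24,.1252],3.5574)
E
```

```text
clk 14.38 tcp [0.5991 0.2402 0.1252] yaw 3.5573 F [-8.3 -2.2 22.4] gap 0.0156
 shift [ 0.0022 -0.0014 -0.0002] turn [-0.0005  0.0018 -0.    ] tiltz [ 2.9e-03  3.0e-04 -1.0e+00]
```

Force jumped to 22 N with almost no further travel, so the cover is on the rigid rim (TCP 0.1252 is exactly the computed flush height). Check visually.

```bash
python3 - <<'E'
from h import *
s=manip.read_state()
im,d=manip.snapshot('wrist'); save('w14',im); np.savez('pics/w14.npz',im=im,d=d,p=s['tcp_pos'],o=s['orientation'])
_,_,cm=load('pics/w14.npz');P=pts(cm,d)
for u,v in[(240,125),(390,125),(290,120),(340,120),(285,160),(345,160)]: print(P[v,u].round(4))
im,d=manip.snapshot('scene');save('s14',cv2.resize(im[150:240,350:470],(800,600),interpolation=2))
cmd([.599,.24,.1252],3.5574)
E
```

```text
[0.5567 0.1712 0.0584]
[0.5205 0.2534 0.0578]
[0.5418 0.1975 0.0595]
[0.5301 0.2249 0.0561]
[0.5657 0.2037 0.0576]
[0.5505 0.2378 0.0586]
clk 14.48 tcp [0.5991 0.2402 0.1252] yaw 3.5573 F [-9.1 -2.5 22. ] gap 0.0157
 shift [ 0.0021 -0.0014 -0.0001] turn [-0.0005  0.0018 -0.0001] tiltz [ 2.9e-03  4.0e-04 -1.0e+00]
```

View pics/s14.png

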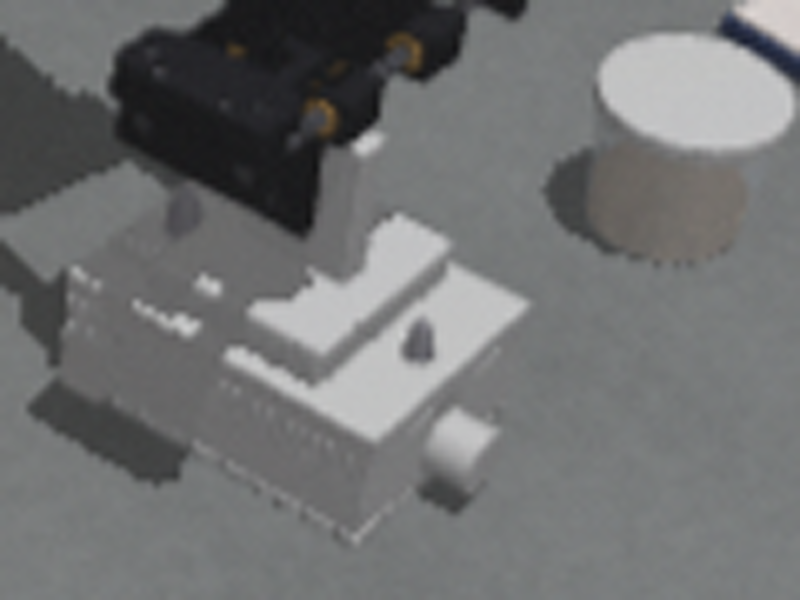

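View pics/w14.png

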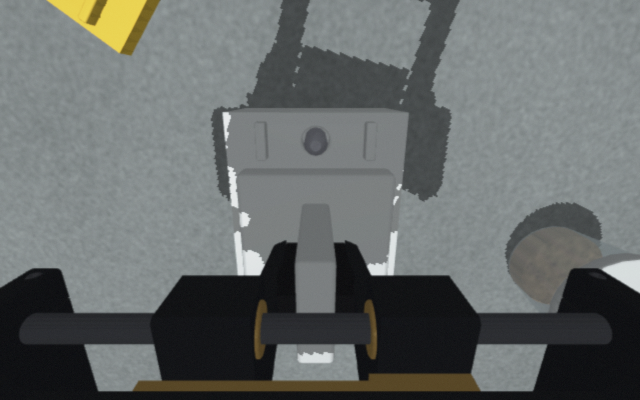

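Both dowels protrude through the flange (scene crop (183,210), (420,340)), and no black seal is visible any more. The flange top is at 0.058, against 0.059 expected. I'll trim the 9 N side load and 0.003 rad tilt slightly, then hold.

{"fn": "send_rows", "kwargs": {
  "plan": [0.003, 0, 0, 0, 0.001, 0, 0.005, 0, 0, 0, 0.002, 0, 0.005, 0, 0, 0, 0.002, 0, 0.005, 0, 0, 0, 0.002, 0, 0.005, 0, 0, 0, 0.002, 0]
}}

```text
clock: 14.9
tcp_pos: [0.5991, 0.2402, 0.1252]
orientation: [-0.648, 3.073, -0.001]
wrist_force: [-6.9, -0.8, 20.3]
finger_gap: 0.0156
```

```bash
python3 - <<'E'
from h import *
cmd([.599,.24,.1252],3.5574);print(manip.read_state()['ft_torque'])
E
```

```text
clk 14.90 tcp [0.5991 0.2402 0.1252] yaw 3.5573 F [-6.9 -0.8 20.3] gap 0.0156
 shift [ 0.002  -0.0014 -0.0002] turn [-0.0006  0.0007 -0.0001] tiltz [ 1.4e-03 -3.0e-04 -1.0e+00]
[-0.13222103  1.23267553 -0.02618117]
```

{"fn": "send_rows", "kwargs": {
  "plan": [0, 0, 0, 0, 0, 0, 0, 0, 0, 0, 0, 0, 0, 0, 0, 0, 0, 0, 0, 0, 0, 0, 0, 0, 0, 0, 0, 0, 0, 0, 0, 0, 0, 0, 0, 0, 0, 0, 0, 0, 0, 0, 0, 0, 0, 0, 0, 0, 0, 0, 0, 0, 0, 0, 0, 0, 0, 0, 0, 0, 0, 0, 0, 0, 0, 0, 0, 0, 0, 0, 0, 0]
}}

```text
clock: 15.9
tcp_pos: [0.5991, 0.2402, 0.1252]
orientation: [-0.648, 3.073, -0.001]
wrist_force: [-6.7, -1.4, 20.1]
finger_gap: 0.016
```

```bash
python3 - <<'E'
from h import *
im,d=manip.snapshot('top');save('t15',im[100:320])
cmd([.599,.24,.1252],3.5574)
E
```

```text
clk 15.95 tcp [0.5991 0.2402 0.1252] yaw 3.5573 F [-6.4 -1.6 20.6] gap 0.0161
 shift [ 0.0021 -0.0015 -0.0001] turn [-0.0006  0.0007 -0.    ] tiltz [ 1.4e-03 -3.0e-04 -1.0e+00]
```

View pics/t15.png

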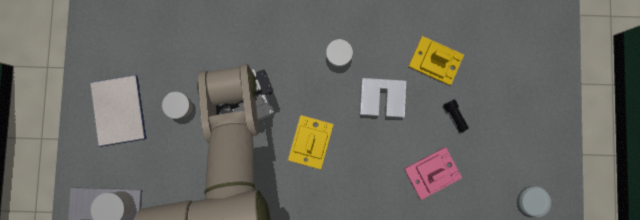

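The press held steady at about 20 N for a full second. The jars (339,152 and 176,206), the torch (456,215) and the look-alikes are all where they started, and the guard is empty. Handing in.

```bash
python3 -c "
from station import manip
print(manip.finish_job())"
```

```text
the job is handed in; nothing more can be done
None
```

The white cover is out of its guard and fitted on the housing, with the wide hole over the thick dowel. I handed the job in at about 16 s with the gripper still holding it pressed shut.

**Last checks that agreed**
- **Flush:** the tool stopped at z = 0.1252, which is the height I worked out for flush. The last 2 mm of commanded travel raised the push from 10 to 22 N but moved the tool only 0.2 mm, so the cover is on the rigid rim.
- **Seal and dowels:** both dowels stand up through the flange, and the black seal no longer shows in the scene view.
- **Hold:** the push stayed at about 20 N plus the cover's weight for a full second, with no slip in the grip (16 mm gap).
- **Other items:** the jars, torch and look-alikes showed no visible movement in the last top view.

**Small disagreements**
- **Side load:** pressing left a sideways force of 7–9 N and a tilt of about 0.003 rad. I trimmed these to about 6.5 N and 0.0015 rad.
- **Flange height:** it averaged 58 mm in the wrist depth image, against 59 mm expected, with single readings from 56 to 59.5 mm.
- **Dowel spacing:** it measured 114.8 mm, against 116 mm.
- **Wrist camera:** it read about 1 mm off sideways, which I allowed for when lining up the hole.

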